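# Load the tube tray into the sampler

### The job

Load the sampler: with a fingertip, gently and slowly push the tube tray by the plate at its tail along the deck's rails towards the analyser until you feel it drop into its locating notches, flat and fully home, and then press the round start key on the control pod fully down and let it go. Only push: do not pinch or lift the tray, keep the tubes standing in it, and leave everything else on the bench where it is.

Things in the scene. Friction and masses are not known exactly. Their poses are not given: they have to be found in the camera images.
- deck: The sampler, fixed: a straight low loading deck running into the mouth of a white analyser cabinet (360 x 280 x 285 mm tall) at its right end. Origin on the bench; y along the deck, away from the cabinet (about world +y), x across. Deck 150 mm wide, y -262 (cabinet) to 240 mm (open end). Its two side walls are 8 mm thick, tops 62 mm above the bench, 134 mm clear between them; the tray slides between.
- deck_home (a point): Locating position: the tray's origin lies here when all four lugs are down in their notches; deck frame x 0, y -100, z 38 mm, axes as the deck's. The four tracks that carry the tray are 45 mm above the bench; each has one notch 18 mm long, 7 mm deep, with upright ends. A rubber buffer closes the cabinet end 28 mm beyond the leading edge of a tray that is home.
- tray: Loose tube tray, about 0.55 kg: bare steel board 130 x 220 x 8 mm on four black lugs 10 mm tall. Origin mid-board, level with the lugs' undersides; y to the tail, parallel to the deck's y. Board top 18 mm above the origin. Origin 45 mm above the bench while riding on the tracks, 38 mm once dropped home. It starts 60 to 160 mm short of home and slides with about 2 to 6 N.
- tray_lug (a point): Underside of a trailing lug (tray frame x 34, y 85 mm). Lugs are 12 mm long; the trailing pair (x +-34) runs on the inner tracks, the leading pair (x +-56, y -85) on the outer ones, so the tray drops only when all four are over their own notches. Pushed at 5 cm/s or less it falls in by its own weight, 7 mm, and the notch ends then stop it dead; pushed fast it can skip over.
- tray_push (a point): Centre of the outer (+y) face of the upright plate at the tray's tail, to be pushed towards the tray's -y: 70 mm wide, 6 mm thick, 36 mm tall, standing on the board, face flush with the board's end, 110 mm from the tray's origin. The point is 18 mm above the board's top. A white block with the tubes (56 mm wide, 42 mm tall) stands on the board ahead of it, from y -101 to 51 mm in the tray frame.
- start_key (a joint): How far the start key is pressed, in m: 0 up, 0.006 fully down. It springs back when let go; fully down takes about 4 N. It counts as pressed beyond 0.004.
- start_key_top (a point): Centre of the top of the start key, a round grey push button of 26 mm diameter in a grey housing on the control pod (50 x 130 mm, 44 mm high, with a small screen) at the near side of the deck's open end; deck frame x -101, y 128 mm. Press it straight down.
- tube0: Loose capped sample tube standing in a hole of the tray: 13 mm diameter, 85 mm tall with its blue 16 mm cap; origin at the centre of its foot, on the board (in the tray's frame x -12 mm, y -85 mm). To be left standing.
- tube1: Loose capped sample tube standing in a hole of the tray: 13 mm diameter, 85 mm tall with its blue 16 mm cap; origin at the centre of its foot, on the board (in the tray's frame x 12 mm, y -61 mm). To be left standing.
- tube2: Loose capped sample tube standing in a hole of the tray: 13 mm diameter, 85 mm tall with its blue 16 mm cap; origin at the centre of its foot, on the board (in the tray's frame x -12 mm, y -37 mm). To be left standing.
- tube3: Loose capped sample tube standing in a hole of the tray: 13 mm diameter, 85 mm tall with its blue 16 mm cap; origin at the centre of its foot, on the board (in the tray's frame x 12 mm, y -13 mm). To be left standing.
- cup_a: Loose specimen cup with red screw lid, 66 mm diameter, 72 mm tall, origin at the centre of its foot; standing on the bench close to the near side of the deck, between the control pod and the cabinet. To be left alone.
- cup_b: Loose specimen cup with red screw lid, 66 mm diameter, 72 mm tall, origin at the centre of its foot; standing on the bench close to the far side of the deck. To be left alone.
- cup_c: Loose specimen cup with red screw lid, 66 mm diameter, 72 mm tall, origin at the centre of its foot; standing on the bench some 60 to 90 mm beyond the deck's open end. To be left alone.
- marker: Loose marker pen, 130 mm long, 16 mm thick, lying on the bench beyond the far side of the deck; origin at its middle, on the bench. To be left alone.
- tip_box: Loose grey box of pipette tips, 122 x 87 x 68 mm tall, origin at the centre of its underside; standing on the bench at the near side of the deck, beside the cabinet. To be left alone.

How it is judged:
On the way, in this order (a step that is already met when the one before it is completed fails the run):
1. the tray has slid along the rails and dropped into its locating notches (horizontal distance between tray and deck_home below 0.005 m and z of tray in the frame of deck_home below 0.003 m and angle between the y axis of tray and the y axis of deck, either way round below 0.025 rad and angle between tray's own z axis and vertical below 0.025 rad), for 0.2 s.
2. the start key is pressed down (value of joint start_key above 0.004 m), for 0.05 s.
At the end, for the whole second after the job is handed in: The tray rests in its notches: origin within 5 mm of the home point sideways and under 3 mm above it, square to the deck and level within 0.025 rad. The start key is up again (under 2 mm). All four tubes stand upright (0.15 rad), at most 6 mm above the floor of their holes (all of step 1 and linear speed of tray below 0.01 m/s and value of joint start_key below 0.002 m and angle between each of tube0, tube1, tube2, tube3's own z axis and vertical below 0.15 rad and z of each of tube0, tube1, tube2, tube3 in the frame of tray below 0.024 m); the robot touches nothing.
It fails at once if the tray is lifted or tipped up instead of slid (z of tray in the frame of deck above 0.056 m or angle between tray's own z axis and vertical above 0.12 rad).
It fails at once if the tray is pushed or struck with over 150 N, or shoved along the rails faster than 0.25 m/s (contact force between the fingers and tray above 150 N or (linear speed of tray above 0.25 m/s and z of tray in the frame of deck above 0.0445 m)).
It fails at once if a tube is pulled up out of the tray or knocked over (z of any of tube0, tube1, tube2, tube3 in the frame of tray above 0.033 m or angle between any of tube0, tube1, tube2, tube3's own z axis and vertical above 0.3 rad).
It fails at once if the start key is pressed before the tray is home (value of joint start_key above 0.004 m and not (horizontal distance between tray and deck_home below 0.005 m and z of tray in the frame of deck_home below 0.003 m and angle between the y axis of tray and the y axis of deck, either way round below 0.025 rad and angle between tray's own z axis and vertical below 0.025 rad)).
It fails at once if something else on the bench is moved more than 30 mm or knocked over (distance of any of cup_a, cup_b, cup_c, marker, tip_box from where it was at the start of the episode above 0.03 m or angle between any of cup_a, cup_b, cup_c's own z axis and vertical above 0.3 rad).
It also fails if it takes over 45 s, if anything falls off the work surface, if the arm or the gripper's body presses on something with over 40 N, if the wrist force passes 120 N, or if a joint passes its speed limit or range.

### The arm

A 6-joint arm with a two-finger parallel gripper is mounted at the origin on the work surface. World frame = base frame: x ahead of the robot, y to its left, z up, the work surface at z = 0. Lengths are in m, angles in rad, forces in N, time in s.
With the tool pointing down it reaches from about 0.3 to 0.825 m from the base axis. Payload 5.4 kg.
Tool frame: the origin (TCP) lies at the very end of the fingers, on their centre line; the grasp point (between the pads) lies 19 mm behind it; z points along the fingers, y is the line along which they close (so a half turn about z gives the same grasp; the last joint's range is limited). The gripper opens to 92 mm and grips with 3 to 60 N. Pads are 20 mm wide; open, the fingers measure 128 mm over their backs; the gripper's body (75 mm by 189 mm) begins 69 mm behind the grasp point.
Start: joints at [0.971, 0.158, 1.597, -0, 1.386, -0.21], TCP at [0.219, 0.532, 0.215] pointing down, gripper open.
Joint ranges: [-2.91, 2.91], [-0.94, 2.29], [0.18, 2.7], [-1.29, 4.43], [0.17, 2.64], [-3, 3]. Speed limits (rad/s): [2.57, 2.57, 3.14, 3.14, 3.14, 3.14].

### API

Orientations are given as a rotation vector (axis times angle).
In Python, from workcell import bot gives the robot as it stands. Calls block until the motion is done:
- bot.goto(position, orientation): joint-space move of the TCP to a pose.
- bot.line_to(position, rot=None, max_speed=0.15): straight line of the TCP; rot=None keeps the orientation; max_speed is the mean speed in m/s.
- bot.set_joints(angles): joint-space move.
- bot.set_gripper(opening, newtons=None): opening from 0.0 (shut) to 1.0 (fully open); newtons is the grip in N (None keeps the last); returns when the fingers have stopped.
- bot.hold(seconds).
- bot.inverse_kinematics(position, orientation): joint angles nearest the present ones, or None.
- bot.read_camera(name): name is "side" or "top"; returns a dict with "pixels" (480x640x3 uint8, blue, green, red), "fx", "fy", "cx", "cy" (pixels), "k1" (the pictures are not rectified: a ray, as slopes to the right and down, at radius r is drawn at 1 + k1 r^2 times it, then the intrinsics apply), "R" (3x3) and "t" (3): a world point X has camera coordinates R X + t. Camera axes: x right, y down, z forward; pixel columns grow to the right and rows downward; lengths in m; the calibration is good to about 2 mm. A picture is of the moment at which its call begins. There is no depth.
A pose or a line that the arm cannot do raises bot.MotionError and nothing moves.
- bot.job_done(): hands the job in; it is judged then, once.
Readings, each from a call of its own:
- bot.current_clock(): time.
- bot.current_joints(): joint angles.
- bot.current_joint_vel(): joint speeds.
- bot.current_effort(): joint torques, N m.
- bot.current_ee_pos(): TCP position.
- bot.current_tool_rot(): TCP orientation.
- bot.current_contact_force(): force on the tool from outside, world axes, zero at the start.
- bot.current_ft_torque(): the same for the moment, N m.
- bot.current_opening(): opening from 0.0 (shut) to 1.0 (fully open).
- bot.current_grip_force(): force on a finger pad.
Only numpy, scipy, OpenCV 4.12 (cv2) and the standard library are available. Lean on these libraries where they do the work, as an engineer would, in place of code of your own. Each camera call takes 0.05 s, during which the arm holds its last target. There are 200 camera calls.

## Working session

There is one attempt and no reset: what is moved stays moved. The work goes in short steps, each a Python script; the robot and the scene stay as the last script left them, time stands still between calls to the robot, and variables do not carry over. Pictures are saved under pics/ and viewed, at most 10 in all, crops included, and the job is handed in when it is done.

```bash
mkdir -p pics; python3 - <<'E'
from workcell import bot
import cv2
for n in("top","side"):
    c=bot.read_camera(n); cv2.imwrite(f"pics/{n}0.png",c["pixels"]); print(n,{k:c[k] for k in c if k!="pixels"})
print(bot.current_clock(),bot.current_tool_rot(),bot.current_contact_force())
E
```

```text
top {'fx': 605.7106056773131, 'fy': 605.7106056773131, 'cx': 317.9999018693015, 'cy': 238.9188288961022, 'k1': -0.10588840465904717, 'R': array([[-1.24114405e-02, -9.99919459e-01, -2.65180078e-03],
       [-9.80723914e-01,  1.26902828e-02, -1.94986053e-01],
       [ 1.95004001e-01,  1.80626640e-04, -9.80802430e-01]]), 't': array([0.06465461, 0.59366683, 1.24500543])}
side {'fx': 599.0171140675861, 'fy': 599.0171140675861, 'cx': 320.72393275290545, 'cy': 239.41152181088924, 'k1': -0.10283171645712469, 'R': array([[ 0.86192962,  0.50685615, -0.01319734],
       [ 0.31310601, -0.5525617 , -0.77242488],
       [-0.39880064,  0.66164372, -0.634969  ]]), 't': array([-0.51524379, -0.08885871,  1.24522929])}
0.1 [-6.08282587e-01 -3.08149376e+00  2.39975805e-03] [ 0.03458834  0.44247942 -0.52031703]
```

View pics/top0.png

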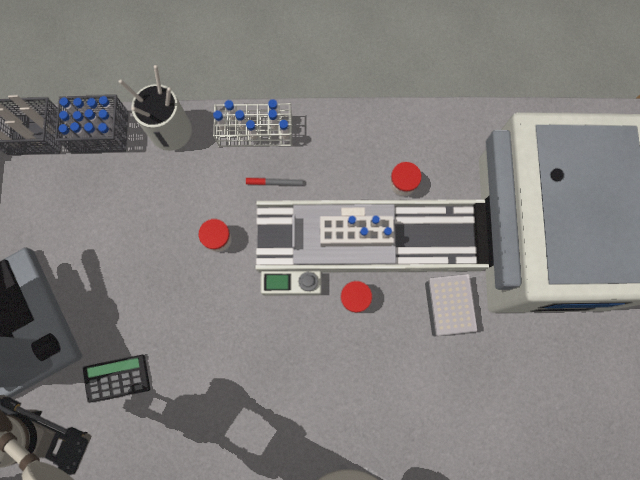

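View pics/side0.png

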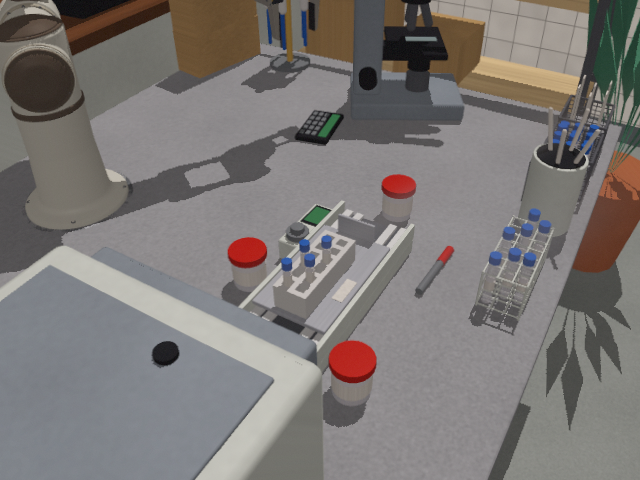

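The top view shows the deck running from column 257 (open end) to about 488, with rows 201–270. The tray spans columns 294–396 and the key is at about (309,281). I'll crop the deck for an accurate measurement.

```bash
python3 - <<'E'
import cv2
a=cv2.imread("pics/top0.png")[190:305,250:410]
cv2.imwrite("pics/crop0.png",cv2.resize(a,None,fx=5,fy=5,interpolation=cv2.INTER_CUBIC))
E
cat > h.py <<'E'
import numpy as np,cv2
from workcell import bot
def ray(c,u,v,z):
    K=np.array([[c["fx"],0,c["cx"]],[0,c["fy"],c["cy"]],[0,0,1]])
    p=cv2.undistortPoints(np.array([[[u,v]]],float),K,np.array([c["k1"],0,0,0.]))[0,0]
    d=c["R"].T@np.array([p[0],p[1],1]); o=-c["R"].T@c["t"]
    return o+d*(z-o[2])/d[2]
def pix(c,X):
    K=np.array([[c["fx"],0,c["cx"]],[0,c["fy"],c["cy"]],[0,0,1]])
    return cv2.projectPoints(np.array([X],float),cv2.Rodrigues(c["R"])[0],c["t"],K,np.array([c["k1"],0,0,0.]))[0][0,0]
E
```

```text
(no output)
```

View pics/crop0.png

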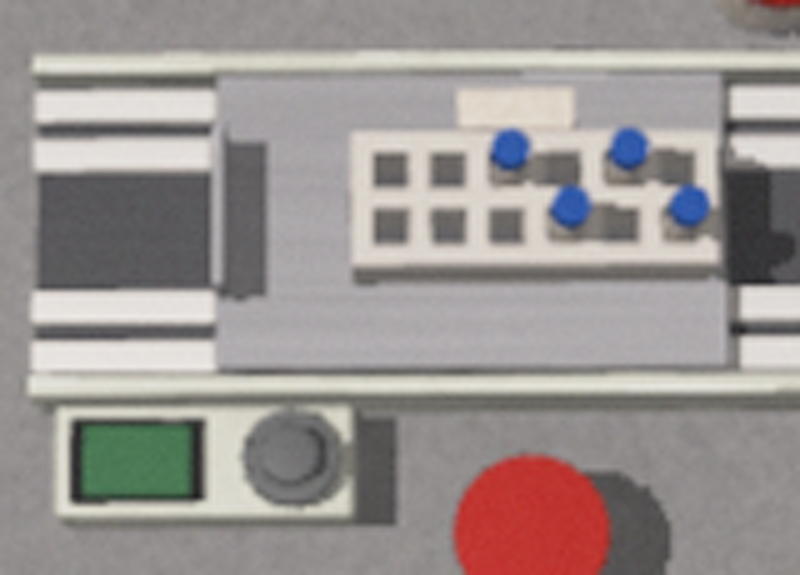

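The crop shows the tail plate's top edge at crop x 211–225, y 125–285, and the board's tail edge at x 216. The wall-top corners are at (33,55) and (30,393), and the key disc is at (291,450). There is free space behind the plate.

```bash
python3 - <<'E'
from h import *
c=bot.read_camera("top"); s=bot.read_camera("side")
g=cv2.cvtColor(c["pixels"],cv2.COLOR_BGR2GRAY).astype(float)
gy=cv2.Sobel(g,cv2.CV_64F,0,1,ksize=3)
def edge(u,r0,r1,sgn):
    col=np.clip(sgn*gy[r0:r1,u],0,None); i=col.argmax(); k=np.arange(max(i-1,0),min(i+2,len(col)))
    return r0+(k*col[k]).sum()/col[k].sum()
for nm,r0,r1,sg in(("far outer",196,206,1),("near inner",261,268,1)):
    P=np.array([ray(c,u,edge(u,r0,r1,sg),.062)[:2] for u in range(262,470,4) if not(nm[0]=='f' and u>385 and u<430)])
    k=np.polyfit(P[:,1],P[:,0],1); 
    for _ in range(3):
        r=P[:,0]-np.polyval(k,P[:,1]); m=abs(r)<.002; k=np.polyfit(P[m,1],P[m,0],1)
    print(nm,"x at y0=.05:",np.polyval(k,.05),"slope",k[0],m.mean(),r[m].std())
f=lambda x,y:((x+.5)/5-.5+250,(y+.5)/5-.5+190)
for nm,p,z in(("far corner",(33,55),.062),("near corner",(30,392),.062),("board tail top",(216,100),.063),("board tail bot",(216,340),.063),("board front",(725,200),.063),("plate T",(211,125),.099),("plate B",(211,285),.099),("key",(291,450),.06)):
    print(nm,ray(c,*f(*p),z).round(4))
# key triangulation
def r3(c,u,v): return ray(c,u,v,0),ray(c,u,v,.2)
a,b=r3(c,*f(291,450)); e,h=r3(s,297,229)
d1=(b-a)/np.linalg.norm(b-a); d2=(h-e)/np.linalg.norm(h-e)
t=np.linalg.lstsq(np.c_[d1,-d2],e-a,rcond=None)[0]; print("key tri",a+d1*t[0],e+d2*t[1])
o=s["pixels"][190:290,220:420]; cv2.imwrite("pics/crop1.png",cv2.resize(o,None,fx=4,fy=4,interpolation=cv2.INTER_CUBIC))
E
```

```text
far outer x at y0=.05: 0.6797919501403366 slope 0.005528140919164415 1.0 0.0004890248038141503
near inner x at y0=.05: 0.5370304102491105 slope 0.006629506052605779 1.0 0.0004030763604825511
far corner [0.6806 0.1906 0.062 ]
near corner [0.5323 0.1908 0.062 ]
board tail top [0.659  0.1109 0.063 ]
board tail bot [0.5536 0.1114 0.063 ]
board front [ 0.6119 -0.1081  0.063 ]
plate T [0.6392 0.1115 0.099 ]
plate B [0.5708 0.1118 0.099 ]
key [0.5064 0.0799 0.06  ]
key tri [0.50668295 0.07990445 0.05782439] [0.5041848  0.07787787 0.05746289]
```

View pics/crop1.png

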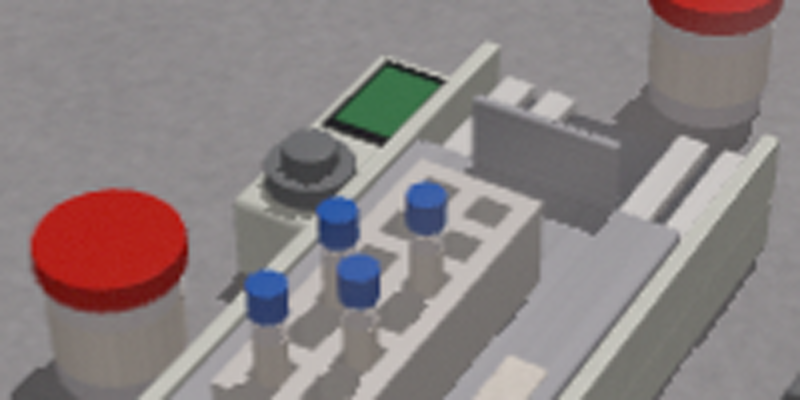

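```bash
python3 - <<'E'
from h import *
r=np.array([1,1,0])*np.pi/2**.5; rots=[r,np.array([-1,1,0])*np.pi/2**.5]
best=None
for r in rots:
    q=bot.inverse_kinematics([.605,.165,.20],r); q2=bot.inverse_kinematics([.604,-.03,.074],r); print(q,q2)
    if q is not None and q2 is not None and (best is None or abs(q[5])<abs(best[1][5])): best=(r,q)
r=best[0]; np.save("rot.npy",r); print(r)
bot.set_gripper(0.0); bot.goto([.605,.165,.20],r)
bot.line_to([.605,.160,.074],max_speed=.12)
bot.hold(.2); f0=bot.current_contact_force(); print(bot.current_ee_pos(),f0)
y=.140; bot.line_to([.605,y,.074],max_speed=.06)
while y>.095:
    y-=.004; bot.line_to([.605,y,.074],max_speed=.02); f=bot.current_contact_force()-f0; print(round(y,4),bot.current_ee_pos().round(4),f.round(1))
    if f[1]>1.5: break
print(bot.current_clock())
cv2.imwrite("pics/top1.png",bot.read_camera("top")["pixels"])
E
```

```text
[ 7.38688703e-02  3.01668214e-01  1.45774675e+00 -4.44089210e-16
  1.38217769e+00  7.38688703e-02] [-2.49216088e-01  3.75356912e-01  1.62765838e+00 -4.44089210e-16
  1.13857736e+00 -2.49216088e-01]
None [-0.24921609  0.37535691  1.62765838  0.          1.13857736  2.89237657]
[2.22144147 2.22144147 0.        ]
[0.60555265 0.16005455 0.07481398] [-0.04153968  0.18602002 -0.81215266]
0.136 [0.605 0.136 0.074] [0.5 0.7 0.4]
0.132 [0.605  0.1319 0.074 ] [ 0.3 -0.1  0.2]
0.128 [0.605  0.1279 0.074 ] [ 0.  -0.7  0.2]
0.124 [0.605  0.1239 0.074 ] [-0.1  0.2  0.6]
0.12 [0.605  0.1199 0.074 ] [-0.7 -0.7  1.4]
0.116 [0.6049 0.1163 0.074 ] [0.7 3.4 1. ]
7.4583
```

```bash
python3 - <<'E'
from h import *
f0=np.array([0,.19,-.8])
X=lambda y:.6045+.006*(y-.116)
y=.116
for k in range(200):
    y-=.02 if y>-.005 else .003
    bot.line_to([X(y),y,.074],max_speed=.025)
    f=bot.current_contact_force()-f0; print(round(y,4),bot.current_ee_pos().round(4),f.round(1),round(bot.current_clock(),1))
    if f[1]>14 or y<-.05: break
cv2.imwrite("pics/top2.png",bot.read_camera("top")["pixels"][190:305,250:500])
E
```

```text
0.096 [0.6044 0.0955 0.074 ] [0.5 1.2 0.5] 8.5
0.076 [0.6043 0.0756 0.074 ] [0.5 2.1 0.8] 9.4
0.056 [0.6041 0.0556 0.074 ] [-0.2  1.5  1.3] 10.4
0.036 [0.604  0.0356 0.074 ] [-0.8  1.3  0.9] 11.3
0.016 [0.6039 0.0156 0.074 ] [-0.8  2.1  0.3] 12.3
-0.004 [ 0.6038 -0.0043  0.074 ] [0.  1.8 1.1] 13.2
-0.024 [ 0.6036 -0.0242  0.074 ] [-0.6  2.9  1.7] 14.2
-0.027 [ 0.6038 -0.0279  0.0741] [ 0.1 -0.   1.4] 14.4
-0.03 [ 0.6037 -0.03    0.0741] [-0.4  2.2  1.5] 14.7
-0.033 [ 0.6037 -0.0326  0.0741] [0.9 4.9 3. ] 15.0
-0.036 [ 0.6038 -0.0328  0.0742] [ 1.2 13.8  3.5] 15.2
-0.039 [ 0.6038 -0.033   0.0742] [ 0.9 21.5  5.5] 15.5
```

The tray stopped dead at the predicted place. I'll back off and check that it dropped.

```bash
python3 - <<'E'
from h import *
bot.line_to([.604,-.025,.074],max_speed=.03)
bot.line_to([.604,.02,.074],max_speed=.1)
bot.line_to([.604,.09,.16],max_speed=.15)
c=bot.read_camera("top");s=bot.read_camera("side"); print(bot.current_clock())
cv2.imwrite("pics/t.png",c["pixels"]); cv2.imwrite("pics/s.png",s["pixels"])
a=cv2.resize(c["pixels"][190:300,330:490],None,fx=5,fy=5,interpolation=cv2.INTER_CUBIC)
cv2.imwrite("pics/crop2.png",a)
b=s["pixels"][190:340,190:390]; cv2.imwrite("pics/crop3.png",cv2.resize(b,None,fx=4,fy=4,interpolation=cv2.INTER_CUBIC))
# expected tail-board corners: home z=.056 vs riding z=.063
for z in(.056,.063):
    print(z,[((pix(c,[x,-.0393,z])-[330,190]+.5)*5).round(1) for x in(.655,.56)],[((pix(s,[x,-.0393,z])-[190,190]+.5)*4).round(1) for x in(.668,.54)])
E
```

```text
17.75
0.056 [array([162.2, 109. ]), array([168.1, 324.1])] [array([628.9, 457.3]), array([350.7, 344.7])]
0.063 [array([163.3, 105.2]), array([169.3, 321.3])] [array([629.2, 444.4]), array([349.7, 332. ])]
```

View pics/crop2.png

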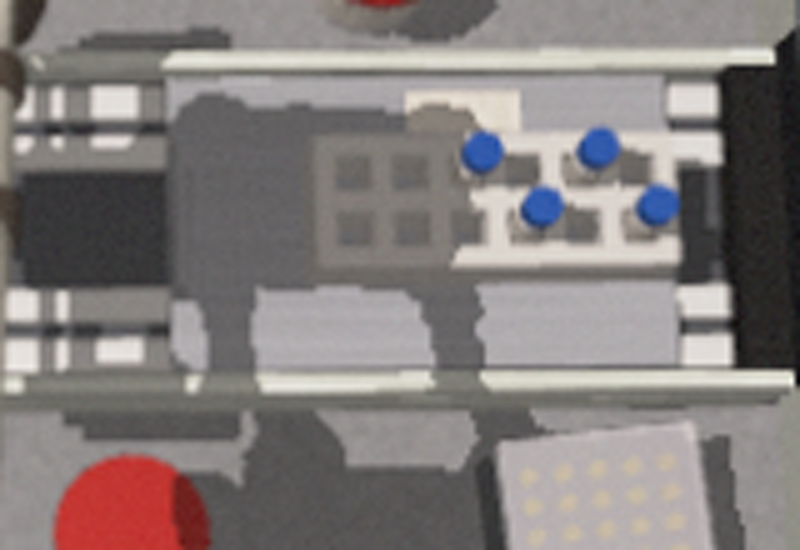

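View pics/crop3.png

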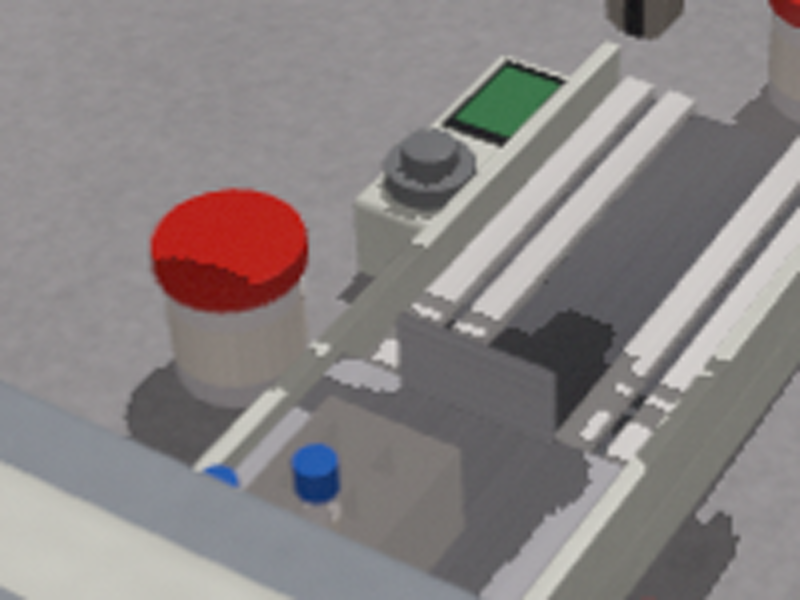

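```bash
python3 - <<'E'
from h import *
s=bot.read_camera("side")
print("ref expected",[((pix(s,[x,.1115,.099])-[220,190]+.5)*4).round(1) for x in(.570,.640)],"seen (476,97),(620,146)")
for z in(.092,.099): print(z,[((pix(s,[x,-.0393,z])-[190,190]+.5)*4).round(1) for x in(.569,.639)],"seen (400,315),(556,376)")
E
```

```text
ref expected [array([477.7,  86.8]), array([624. , 136.1])] seen (476,97),(620,146)
0.092 [array([407.1, 302.1]), array([562.9, 363.2])] seen (400,315),(556,376)
0.099 [array([406.3, 288.7]), array([562.9, 349.6])] seen (400,315),(556,376)
```

The ref-corrected offset (about 10 px) fits the dropped height, 13 px against 26 px, and the plate is level at both corners. So the tray is home. Next is the key.

```bash
python3 - <<'E'
from h import *
p=np.array([.5045,.0797,.13])
for r in([0,np.pi,0],[np.pi,0,0]):
    q=bot.inverse_kinematics(p,r); print(q)
    if q is not None: break
bot.goto(p,r); bot.line_to([*p[:2],.075],max_speed=.06); bot.hold(.3)
f0=bot.current_contact_force(); z=.068; bot.line_to([*p[:2],z],max_speed=.03)
while z>.044:
    z-=.0015; bot.line_to([*p[:2],z],max_speed=.015); f=bot.current_contact_force()-f0; print(round(z,4),bot.current_ee_pos().round(4),f.round(1))
    if f[2]>9: break
bot.hold(.2); print((bot.current_contact_force()-f0).round(1),bot.current_clock())
E
```

```text
[-8.02778262e-02  7.51857655e-02  1.86204073e+00 -4.44089210e-16
  1.20436616e+00 -1.65107415e+00]
0.0665 [0.5045 0.0797 0.0665] [0.5 0.4 0.5]
0.065 [0.5047 0.0797 0.0652] [ 1.9 -0.1  1.8]
0.0635 [0.5048 0.0797 0.0637] [ 1.  -0.4  2.2]
0.062 [0.5047 0.0797 0.0621] [0.4 0.1 2.6]
0.0605 [0.5048 0.0797 0.0607] [ 0.2 -0.3  3.1]
0.059 [0.5048 0.0797 0.0602] [-3.4  0.7 12.8]
[-2.9  0.5 12.3] 22.675
```

The key bottomed after about 6 mm of travel. I'll release it and check.

```bash
python3 - <<'E'
from h import *
bot.line_to([.5045,.0797,.085],max_speed=.05); bot.line_to([.47,.14,.20],max_speed=.2); bot.hold(.3)
print(bot.current_contact_force(),bot.current_clock())
s=bot.read_camera("side")["pixels"]; t=bot.read_camera("top")["pixels"]
o=np.hstack([cv2.resize(s[190:340,190:390],(400,300)),cv2.resize(t[160:310,290:490],(400,300))]); cv2.imwrite("pics/fin.png",o)
E
```

```text
[-0.3677282  -0.26229703  0.13248516] 24.4667
```

View pics/fin.png

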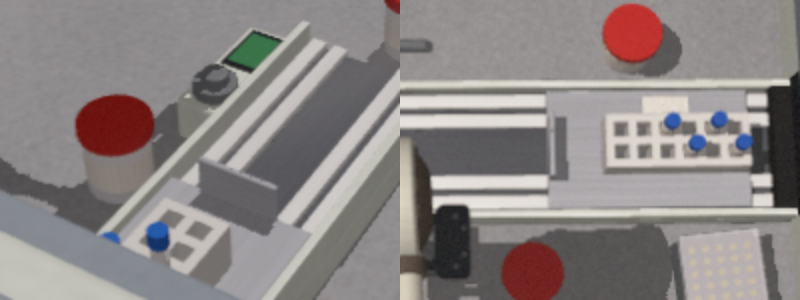

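The key is up again, the tray is seated with its tubes standing, and the cups and tip box in view have not moved.

```bash
python3 -c "
from workcell import bot
print(bot.job_done())"
```

```text
the job is handed in; nothing more can be done
None
```

The tray is home in its notches with all four tubes standing, the start key was pressed fully (about 6 mm) and has sprung back up, and the job was handed in at about 25 s; no verdict was returned.

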